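Pack out a dry-block heater with the filler plate that fits

ROBOT

A 6-joint arm with a two-finger parallel gripper is mounted at the origin on the work surface; the furniture and walls round the work are solid. World frame = base frame: x ahead of the robot, y to its left, z up, the work surface at z = 0. Lengths are in mm, angles in degrees, forces in N, time in s.
With the tool pointing down it reaches from about 325 to 775 mm from the base axis. Payload 5.5 kg.
Tool frame: the origin (TCP) lies midway between the tips of the shut fingers; the grasp point (between the pads) lies 19 mm behind it (robot.tcp_to_grasp is the distance from the TCP to the grasp point, in mm); z points along the fingers, y is the line along which they close (so a half turn about z gives the same grasp; the last joint's range is limited). The gripper opens to 85 mm and grips with 20 to 120 N. Pads are 22 mm wide; open, the fingers measure 114 mm over their backs; the gripper's body (76 mm by 85 mm) begins 54 mm behind the grasp point. The pads swing forward as they close: fully open they stand 13 mm farther back than shut.
Start: joints at [62.527, 5.22, 70.514, -0, 104.267, -3.249], TCP at [246.195, 547.178, 193.375] pointing down, gripper open.
Joint ranges: [-164.24, 164.24], [-49.07, 125.15], [9.68, 141.18], [-86.29, 266.29], [3.28, 154.24], [-151.56, 151.56]. Speed limits (degrees/s): [147.25, 147.25, 172.46, 180, 180, 180].

INTERFACE

Orientations are given as [roll, pitch, yaw] about the fixed x, y, z axes, in that order (R = Rz(yaw) Ry(pitch) Rx(roll)).
In Python, from rig import status, vision, workorder, robot gives the robot as it stands.
- The arm moves only by the tool play_rows, never from a script. Its arguments are lists of equal length, an entry for each row: "dp": the shift along the tool's x, y, z in mm, a list of three; "twist": the turn about the tool's z in units of 6 degrees (1.0 is 6 degrees); "fingers": the finger opening in mm, from 0 to 85.4. In form: {"dp": [[x, y, z], ...], "twist": [twist, ...], "fingers": [fingers, ...]}. A call has 1 to 10 rows; each row shifts and turns the commanded pose from where the row before left it, along the tool's axes as they then stand; what a row does not reach is not made up. A row lasts 1/12 s, in which the tool goes at most 41.7 mm and 7.16 degrees, less where a joint would pass 70% of its speed; a pose out of reach is approached as far as the arm can. A call is refused whole if a number of a shift passes 41.7 or a number of a turn 1, either way. A call with a gripper value outside its range is refused whole. The fingers move at their own pace and stop on an object; the grip force is fixed at half the most. Time passes only in rows, so rows that do not move let the fingers close. It gives the time, the measured TCP pose, the force, the opening and the grip force at its end, in the units of the state.
- status.read_state(): the state, without advancing time (a new reading comes with each control period).
- vision.grab_frame(name): name is "scene" or "top"; returns a dict with "img" (420x560x3 uint8, blue, green, red), "depth" (420x560 float32, mm along the optical axis (not along the pixel's ray), 0 where there is no reading), "intrinsics" (3x3 intrinsics, pixels), "k1" (the pictures are not rectified: a ray, as slopes to the right and down, at radius r is drawn at 1 + k1 r^2 times it, then the intrinsics apply), "R" (3x3) and "t" (3): a world point X has camera coordinates R X + t. Camera axes: x right, y down, z forward; pixel columns grow to the right and rows downward; lengths in mm; the calibration is good to about 2 mm. A picture is of the moment at which its call begins.
- workorder.hand_in(): hands the job in; it is judged then, once.
The state is a dict: "time": time; "joint_positions": joint angles; "dq": joint speeds; "effort": joint torques, N m; "tcp_pos": TCP position; "ee_rot": TCP orientation; "ft_force": force on the tool from outside, world axes, zero at the start; "wrist_torque": the same for the moment, N m; "gripper_width": opening from 0.0 (shut) to 1.0 (fully open); "grasp_force": force on a finger pad.
Only numpy, scipy, OpenCV 4.12 (cv2) and the standard library are available. Lean on these libraries where they do the work, as an engineer would, in place of code of your own. Each camera call takes 0.05 s, during which the arm holds its last target. There are 200 camera calls.

TASK

The tube block in the dry-block heater stands with an open gap between it and the heater plate at the front of the well. By trying them, find the filler plate from the stand that slides into this gap snugly, so that it is gripped between heater plate and block, and leave it pushed fully home on the floor of the well; one that drops in loose is too thin, one that will not enter under a gentle push is too thick and must not be forced. The plates not used stand in the stand's slots at the end, and the glassware and the rubber bung nearby stay where they are.

Things in the scene. Friction and masses are not known exactly. Their poses are not given: they have to be found in the camera images.
- heater: dry-block heater, white housing 177 mm deep (own x -95 to +82), 100 mm wide, 85 mm high, fixed; origin on the bench under it, z up, own x away from its sloped console with display and keys. Open well x -30 to +66, y -29 to +29 mm, floor 40 mm above the bench, rim at 85 mm; in it an aluminium tube block with six holes, 60 mm along x, 54 mm wide, top level with the rim.
- heater_slot (a point): point on the flat face of the fixed heater plate (front side of the well), mid-length, at the well's floor; x across the gap to the block, y along it, z up. Gap between this face and the block: 6.0 to 17.7 mm, 45 mm deep, as long as the well. A snug plate lies on this face, its centre half its thickness off; sliding, it rubs with 2 to 10 N, a loose one with next to nothing.
- heater_rim (a point): point 45 mm above heater_slot, at the rim. Springs press the block (-x) against a stop: it yields from 5 N, 0.7 N more per mm, by 3.1 mm at most. Lead-ins: the block's gap-side top edge is bevelled 12 mm back over 18 mm, the heater plate's 3 mm back over 5 mm. Friction about 0.3. At least one plate always fits snugly; over 40 N between a plate and the heater does damage.
- stand: plain grey plastic stand for the filler plates, 46 mm (own x) by 188 mm (own y) by 38 mm high, fixed; origin on the bench under its centre. Four slots end to end at y = -69, -23, +23 and +69 mm, each 20.5 mm along x and 40 mm along y, open at the top, their floor 8 mm above the bench, the rim eased by 2 mm.
- plate_9_center (a point): centre of the 9 mm filler plate, loose bare aluminium, about 0.12 kg: lower part 9 mm thick (own x), 36 mm wide (own y), 45 mm tall; on top, in the middle, an upright grip tab 9 mm thick (x), 26 mm wide (y), 47 mm tall. 92 mm tall in all: this point is 46 mm above the underside. Stands upright in any one of the stand's slots. The plates differ only in the lower part's thickness.
- plate_12_center (a point): centre of the 12 mm filler plate, loose bare aluminium, about 0.12 kg: lower part 12 mm thick (own x), 36 mm wide (own y), 45 mm tall; on top, in the middle, an upright grip tab 9 mm thick (x), 26 mm wide (y), 47 mm tall. 92 mm tall in all: this point is 46 mm above the underside. Stands upright in any one of the stand's slots. The plates differ only in the lower part's thickness.
- plate_15_center (a point): centre of the 15 mm filler plate, loose bare aluminium, about 0.12 kg: lower part 15 mm thick (own x), 36 mm wide (own y), 45 mm tall; on top, in the middle, an upright grip tab 9 mm thick (x), 26 mm wide (y), 47 mm tall. 92 mm tall in all: this point is 46 mm above the underside. Stands upright in any one of the stand's slots. The plates differ only in the lower part's thickness.
- plate_18_center (a point): centre of the 18 mm filler plate, loose bare aluminium, about 0.12 kg: lower part 18 mm thick (own x), 36 mm wide (own y), 45 mm tall; on top, in the middle, an upright grip tab 9 mm thick (x), 26 mm wide (y), 47 mm tall. 92 mm tall in all: this point is 46 mm above the underside. Stands upright in any one of the stand's slots. The plates differ only in the lower part's thickness.
- plate_9: the same 9 mm filler plate, at the middle of its underside; z up through the tab
- plate_12: the same 12 mm filler plate, at the middle of its underside; z up through the tab
- plate_15: the same 15 mm filler plate, at the middle of its underside; z up through the tab
- plate_18: the same 18 mm filler plate, at the middle of its underside; z up through the tab
- beam_mid (a point): point on the axis of the fixed steel beam that crosses over the bench on the right: 26 mm wide (y), 48 mm high (z), running along x over the whole bench; the hand may start on its far side, so go over it, not through it
- flask_center (a point): centre of a glass conical flask, 92 mm wide and 124 mm tall, standing to the right of the heater; leave it alone
- cylinder_center (a point): centre of a small glass measuring cylinder, 40 mm wide and 191 mm tall, standing in front and to the right of the heater; leave it alone
- bung_center (a point): centre of a black rubber bung, 34 mm wide and 22 mm tall, lying on the bench to the right of the stand; leave it alone
Mind the look-alikes: they are no part of the job. Leave any yellow look-alike of the plate_15 alone. Leave any pink look-alike of the stand alone.

How it is judged:
By the outcome, as a careful person would: the job done as asked, in the order asked, and still so for the second after the job is handed in, with the robot touching nothing.
It also fails if it takes over 72 s, if anything falls off the work surface, if the arm or the gripper's body presses on something with over 40 N, if the wrist force passes 120 N, or if a joint passes its speed limit or range.

## Working session

There is one attempt and no reset: what is moved stays moved. The work goes in short steps, Python scripts to look and compute and a tool call to move; the robot and the scene stay as the last step left them, time stands still between calls to the robot, and variables do not carry over. Pictures are saved under pics/ and viewed, at most 10 in all, crops included, and the job is handed in when it is done.

Besides the shell and the picture viewer there is one more tool, called after "Emit:" by a JSON object that holds its "fn" and its "kwargs", one argument or row to a line. play_rows: Moves the arm, as the interface text tells. Its arguments: {"type":"object","properties":{"dp":{"type":"array","items":{"type":"array","items":{"type":"number"}}},"twist":{"type":"array","items":{"type":"number"}},"fingers":{"type":"array","items":{"type":"number"}}},"required":["dp","twist","fingers"]}

```bash
mkdir -p pics
cat > h.py <<'E'
import numpy as np,cv2
from rig import status,vision,workorder,robot
def grab(n):
    f=vision.grab_frame(n); np.savez(''+n+'.npz',**{k:np.array(v) for k,v in f.items()}); return f
def load(n): return dict(np.load(''+n+'.npz'))
def ray(f,u,v):
    K=f['intrinsics'];xd=(u-K[0,2])/K[0,0];yd=(v-K[1,2])/K[1,1];x,y=xd,yd
    for _ in range(20):
        s=1+float(f['k1'])*(x*x+y*y);x,y=xd/s,yd/s
    return np.array([x,y,1.])
def at_z(f,u,v,z):
    R,t=np.array(f['R']),np.array(f['t']);d=R.T@ray(f,u,v);c=-R.T@t
    return c+d*(z-c[2])/d[2]
def at_d(f,u,v):
    R,t=np.array(f['R']),np.array(f['t']);D=f['depth'][int(round(v)),int(round(u))]
    return R.T@(ray(f,u,v)*D-t)
def proj(f,X):
    c=np.array(f['R'])@np.array(X)+np.array(f['t']);x,y=c[0]/c[2],c[1]/c[2];s=1+float(f['k1'])*(x*x+y*y)
    K=f['intrinsics'];return np.array([K[0,0]*x*s+K[0,2],K[1,1]*y*s+K[1,2]])
E
python3 - <<'E'
from h import *
for n in('scene','top'):
    f=grab(n);cv2.imwrite(f'pics/{n}0.png',cv2.resize(f['img'],(800,600),interpolation=cv2.INTER_CUBIC))
    print(n,-f['R'].T@f['t'],f['R'],f['intrinsics'],f['k1'])
print(status.read_state())
E
```

```text
scene [-280.67051775 -879.49576234  830.16510539] [[ 0.56570265 -0.82459327 -0.00514402]
 [-0.40587868 -0.27300736 -0.87219807]
 [ 0.7178043   0.49549261 -0.48912581]] [[429.01602066   0.         281.95456373]
 [  0.         429.01602066 214.0560296 ]
 [  0.           0.           1.        ]] -0.12761945757578
top [ -15.61898323 -182.44043649 1577.91241068] [[-0.30486664 -0.95237051 -0.00683704]
 [-0.87185448  0.28196723 -0.40045506]
 [ 0.38330941 -0.11612449 -0.91629089]] [[545.97696336   0.         271.41520037]
 [  0.         545.97696336 214.85878572]
 [  0.           0.           1.        ]] 0.0031915684282379365
{'time': 0.1, 'joint_positions': array([ 6.25274677e+01,  5.25946630e+00,  7.05756526e+01, -1.52595869e-03,
        1.04265581e+02, -3.24937986e+00]), 'dq': array([ 0.00212208, -0.07813672, -0.1592401 , -0.08379567,  0.0136677 ,
       -0.0075721 ]), 'effort': array([ 2.26183452e-03, -4.60213387e+01, -4.19217646e+01, -6.94208279e-05,
        1.06268536e-02, -2.65766306e-05]), 'tcp_pos': array([246.04683618, 546.88515356, 192.35033796]), 'ee_rot': array([-1.79899379e+02, -4.23065910e-03,  1.55776469e+02]), 'ft_force': array([ 0.29334476, -0.83242311,  0.34388368]), 'wrist_torque': array([ 0.00096082,  0.02724413, -0.10996676]), 'grasp_force': 0.0, 'gripper_width': 1.001219294799207}
```

View pics/scene0.png

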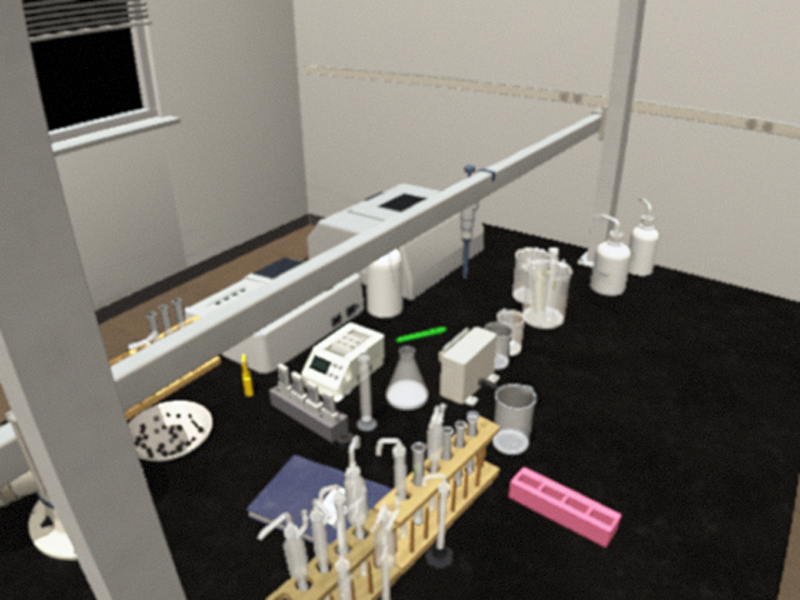

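View pics/top0.png

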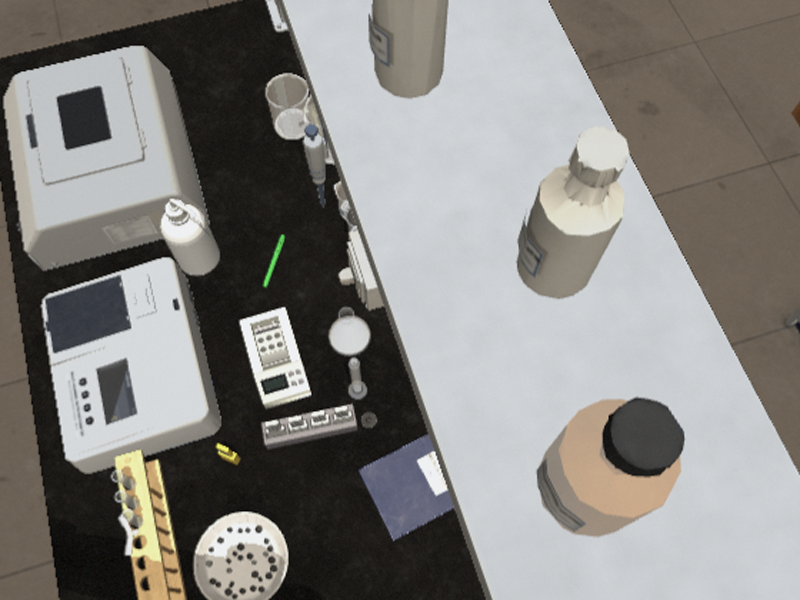

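The scene view shows the heater at (345,360) and the stand with four plates at (308,400). The top view shows the heater at (275,355), the stand at (310,425), and a yellow look-alike plate at (228,453). I'll enlarge both.

Run:
```python
from h import *
f=load('top');print('origin',proj(f,[0,0,0]),'tcp',proj(f,[246,547,193]))
c=f['img'][205:325,160:290];cv2.imwrite('pics/t1.png',cv2.resize(c,None,fx=6,fy=6,interpolation=cv2.INTER_CUBIC)[:600*2]) if 0 else cv2.imwrite('pics/t1.png',cv2.resize(f['img'][210:320,165:285],None,fx=5.45,fy=5.45,interpolation=cv2.INTER_CUBIC))
g=load('scene');print('origin',proj(g,[0,0,0]),'tcp',proj(g,[246,547,193]))
cv2.imwrite('pics/s1.png',cv2.resize(g['img'][220:320,180:310],None,fx=6,fy=6,interpolation=cv2.INTER_CUBIC))
for p in [(190,245),(265,292)]: print(at_d(f,*p))
for n,ff,pts in(('top',f,[(184,312),(247,286),(261,293),(192,245)]),):
    for p in pts: print(n,p,at_d(ff,*p).round(1),at_z(ff,*p,38).round(1))
```

```text
origin [207.35822412 470.63233744] tcp [-54.27450996 441.43166918]
origin [ 63.05886249 358.13887978] tcp [ 26.64156827 200.20475363]
[ 589.49386586 -116.55410191   87.73761353]
[ 411.53132527 -287.88291452    2.24607895]
top (184, 312) [425.8 -44.6   6. ] [416.8 -47.4  38. ]
top (247, 286) [ 434.  -240.8   41.6] [ 435.1 -241.    38. ]
top (261, 293) [ 407.3 -274.6   20.5] [ 402.6 -273.6   38. ]
top (192, 245) [ 586.6 -122.2   90.4] [ 607.8 -120.1   38. ]
```

View pics/t1.png

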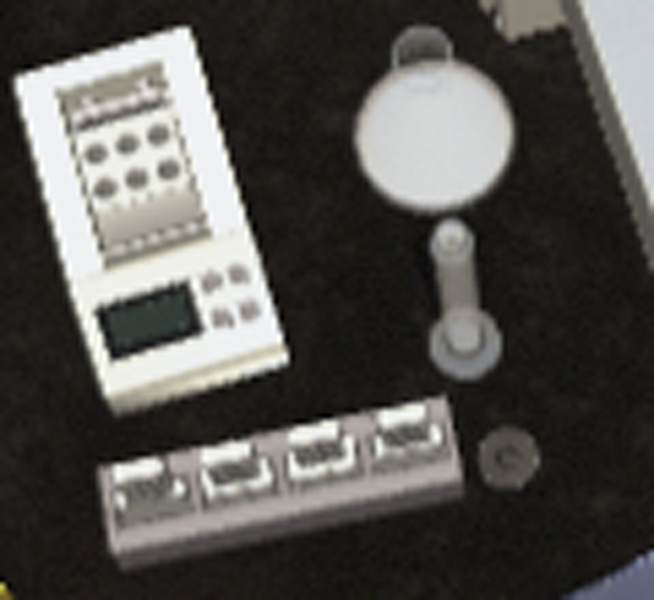

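View pics/s1.png

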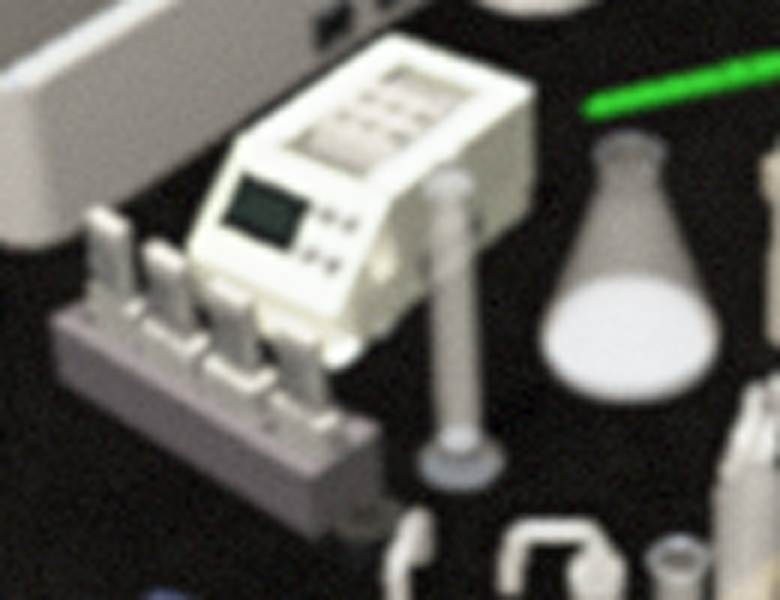

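The crops show the heater's console toward the robot, with the gap at the console end of the well (crop t1 about (155,235)). The stand runs from (100,465) to (465,490), its four plates' tabs near (140,470), (225,455), (312,435) and (400,415).

Run:
```python
from h import *
f=load('top');P=lambda u,v:(165+u/5.45-0.41,210+v/5.45-0.41)
H={'backL':(13,75),'backR':(190,28),'slopeR':(228,236),'slopeL':(73,280),'wellUL':(57,90),'wellUR':(163,65),'wellLR':(212,240),'wellLL':(107,264),'blkUL':(76,130),'blkUR':(170,100),'bevTopL':(97,212),'bevTopR':(192,188)}
for k,p in H.items(): print(k,at_z(f,*P(*p),85).round(1))
S={'TL':(98,467),'TR':(446,396),'BR':(463,488),'BL':(116,553)}
for k,p in S.items(): print(k,at_z(f,*P(*p),38).round(1))
# dense
u,v=np.meshgrid(np.arange(160,290),np.arange(205,325));X=np.array([at_d(f,a,b) for a,b in zip(u.ravel(),v.ravel())])
np.save('X.npy',X.reshape(u.shape+(3,)))
def rect(m,n):
    q=X[m][:,:2].astype(np.float32);r=cv2.minAreaRect(q);print(n,m.sum(),'z',np.median(X[m][:,2]),r)
rect((abs(X[:,2]-86)<7)&(X[:,0]>450)&(X[:,1]>-220),'heatertop')
rect((abs(X[:,2]-40)<6)&(X[:,0]<445)&(X[:,0]>380)&(X[:,1]>-260)&(X[:,1]<-20),'standtop')
m=(X[:,2]>75)&(X[:,0]<460)&(X[:,0]>380)&(X[:,1]<-20)&(X[:,1]>-260)
print(m.sum());q=X[m];q=q[np.argsort(q[:,1])]
_,l,c=cv2.kmeans(q[:,1].astype(np.float32),4,None,(3,50,.1),5,cv2.KMEANS_PP_CENTERS)
for i in range(4): print(c[i],q[l[:,0]==i].mean(0).round(1),(l==i).sum(),q[l[:,0]==i].min(0).round(),q[l[:,0]==i].max(0).round())
```

```text
backL [678.1 -68.3  85. ]
backR [ 675.5 -167.2   85. ]
slopeR [ 552.3 -155.7   85. ]
slopeL [553.7 -71.3  85. ]
wellUL [662.1 -89.   85. ]
wellUR [ 658.7 -147.6   85. ]
wellLR [ 552.7 -147.1   85. ]
wellLL [556.8 -90.6  85. ]
blkUL [636.2 -93.3  85. ]
blkUR [ 637.5 -146.    85. ]
bevTopL [586.9 -92.7  85. ]
bevTopR [ 584.5 -144.4   85. ]
TL [465.7 -55.4  38. ]
TR [ 446.4 -242.6   38. ]
BR [ 395.4 -236.7   38. ]
BL [417.8 -53.2  38. ]
heatertop 1108 z 84.92945625839567 ((608.08740234375, -118.08638763427734), (143.06312561035156, 99.69438171386719), 0.17072494328022003)
standtop 395 z 39.236797152774535 ((430.2378234863281, -146.74337768554688), (187.9065704345703, 43.21831512451172), 84.5400390625)
205
[-125.47622] [ 432.7 -125.5   94.7] 51 [ 428. -138.   76.] [ 439. -113.  107.]
[-170.21178] [ 429.1 -170.2   94.1] 53 [ 425. -183.   76.] [ 436. -157.  108.]
[-215.82098] [ 424.  -215.8   94.1] 51 [ 418. -228.   76.] [ 431. -203.  106.]
[-79.57498] [438.1 -79.6  94.4] 50 [434. -92.  75.] [444. -67. 105.]
```

```bash
python3 - <<'E'
from h import *
X=np.load('X.npy').reshape(-1,3);f=load('top')
m=(abs(X[:,1]+118)<14)&(X[:,0]>480)&(X[:,0]<690)
q=X[m];b=np.round(q[:,0]/4)
for k in np.unique(b): print(int(k*4),np.sort(q[b==k][:,2]).round().astype(int).tolist())
t=(abs(X[:,2]-86)<5)&(X[:,0]>450)&(X[:,1]>-220)
for lo,hi in((565,600),(600,640),(640,680)):
    y=X[t&(X[:,0]>lo)&(X[:,0]<hi)][:,1];print(lo,np.percentile(y,[1,99]).round(1))
for lo in(-165,-140,-115,-90):
    y=X[t&(X[:,1]>lo)&(X[:,1]<lo+25)][:,0];print(lo,np.percentile(y,[1,99]).round(1))
E
python3 - <<'E'
from h import *
X=np.load('X.npy').reshape(-1,3);f=load('top')
cv2.imwrite('pics/t2.png',cv2.resize(f['img'][212:270,165:222],None,fx=10,fy=10,interpolation=cv2.INTER_CUBIC))
E
```

```text
480 [-4, -2, -2, 1, 2, 3]
484 [-6, -5, -5, -4, 0, 1, 1, 2, 3, 3, 6]
488 [-9, -7, -5, -4, -3, -2, 0, 0, 1, 1, 4, 4, 4, 6, 6]
492 [-5, -3, -2, -2, -2, -1, -1, -1, 1, 1, 1, 2, 5, 5]
496 [-1, -1, -1, 0, 0, 2, 3, 4, 5, 6]
500 [-2, 0, 0, 2, 2, 2, 2, 3, 6, 13, 17, 23, 24, 24, 24, 25, 27, 29, 31, 31, 32, 35, 37, 37, 45]
504 [-3, -3, -3, -2, -1, 0, 0, 1, 1, 4, 8, 8, 8, 8, 11, 12, 13, 15, 18, 22, 28, 29, 31, 32, 33, 34, 35, 35, 35, 36, 38, 40, 40, 41, 42, 43, 45]
508 [35, 36, 39, 39, 39, 40, 41, 41, 42, 42, 43, 44, 44, 44, 44, 44, 46, 49, 50, 50]
512 [40, 43, 44, 45, 45, 46, 49, 49, 49, 50, 50, 50, 52, 53, 59, 61]
516 [42, 47, 48, 49, 49, 49, 49, 50, 50, 52, 52, 53, 54, 55, 58, 60, 62]
520 [49, 52, 53, 53, 54, 54, 55, 56, 57, 57, 57, 59, 59, 60, 60, 62]
524 [53, 55, 55, 56, 56, 57, 57, 58, 58, 59, 61, 62, 64, 64, 65, 66, 73]
528 [53, 54, 60, 61, 61, 61, 63, 63, 64, 65, 66, 66, 68, 68, 69, 71, 72, 75]
532 [61, 62, 64, 64, 65, 65, 65, 66, 67, 69, 70, 70, 71, 73, 73, 73, 74, 74, 75]
536 [60, 62, 67, 71, 72, 72, 73, 73, 73, 74, 75, 75, 76, 77, 77, 78, 82]
540 [63, 70, 72, 74, 74, 74, 75, 76, 76, 7
[... 1310 characters left out ...]
90, 92]
636 [82, 85]
644 [63, 64, 66, 67, 67, 68, 70, 71, 71, 72, 74, 74, 74, 76, 76, 77, 79, 81, 82, 83, 83, 89]
648 [63, 63, 75, 76, 78, 78, 79, 80, 80, 84, 86]
652 [74, 76, 76, 80]
660 [60, 61, 62, 66, 69, 71, 72, 76, 76, 88, 89, 90, 91]
664 [50, 52, 53, 53, 55, 57, 57, 57, 57, 60, 62, 66, 66, 67, 68, 69, 72, 72, 75, 76, 76, 76, 77, 79, 80, 80, 82, 83, 84, 84, 85, 85, 86, 86, 87, 87, 88, 88]
668 [47, 71, 74, 80, 82, 83, 84, 84, 87, 87, 90, 94]
672 [81, 81, 82, 83, 83, 84, 86, 87, 87, 87, 87, 87, 88, 89, 91, 91, 93]
676 [83, 85, 85, 88, 88]
680 [83, 83, 84]
565 [-167.2  -68.8]
600 [-167.2  -69. ]
640 [-166.9  -69.5]
-165 [545.4 676.2]
-140 [540.1 677.7]
-115 [545.6 676.6]
-90 [544.8 676.2]
```

View pics/t2.png

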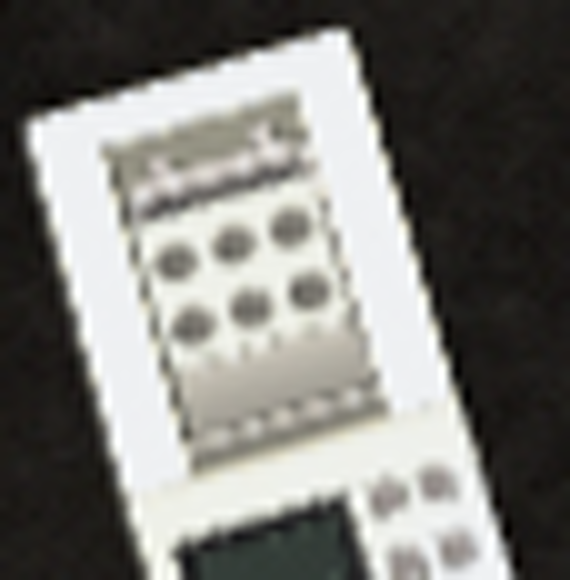

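The crop shows the well's front rim at its lower edge, (190,470)–(388,410), and the block's bevel just above it. The depth profile puts the block's gap face at x≈575 and the front rim at x≈566. Next, a close look at the plates to rank their thickness.

Run:
```python
from h import *
f=load('top');g=load('scene')
a=cv2.resize(f['img'][280:315,180:252],None,fx=11,fy=11,interpolation=cv2.INTER_CUBIC)
b=cv2.resize(g['img'][250:296,187:247],None,fx=7,fy=7,interpolation=cv2.INTER_CUBIC)[:215*1]
b=cv2.resize(g['img'][253:296,187:247],None,fx=5,fy=5,interpolation=cv2.INTER_CUBIC)
o=np.zeros((a.shape[0]+b.shape[0],max(a.shape[1],b.shape[1]),3),np.uint8);o[:a.shape[0],:a.shape[1]]=a;o[a.shape[0]:,:b.shape[1]]=b
cv2.imwrite('pics/p1.png',o);print(o.shape)
X=np.load('X.npy').reshape(-1,3)
th=np.deg2rad(-5.9);R=np.array([[np.cos(th),-np.sin(th)],[np.sin(th),np.cos(th)]])
L=(X[:,:2]-[431,-147.7])@R
for y in(-69,-23,23,69):
    m=(abs(L[:,1]-y)<18)&(X[:,2]>47)&(X[:,2]<60);q=L[m][:,0]
    w=m&(abs(L[:,1]-y)>14)
    t=(abs(L[:,1]-y)<12)&(X[:,2]>62);print(y,m.sum(),np.percentile(q,[0,10,50,90,100]).round(1),w.sum(),'wing',np.sort(L[w][:,0]).round(),'tab',np.percentile(L[t][:,0],[5,50,95]).round(1))
```

```text
(600, 792, 3)
-69 42 [ -5.1  -3.3   0.8 184.6 198.3] 23 wing [ -4.  -3.  -3.  -2.  -1.   1.   2.   4.   5.   7.   8.   8. 168. 173.
 177. 178. 181. 183. 185. 189. 194. 195. 198.] tab [-440.7   -3.1    4.2]
-23 59 [ -8.2  -6.7  -1.2  87.7 102.9] 23 wing [ -7.  -5.  -4.  -4.  -4.  -2.  -1.  -1.  -0.   2.   3.   6.   6.  10.
  11.  78.  82.  85.  87.  90.  94.  97. 103.] tab [-3.3 -1.4  5.9]
23 117 [-14.8  -4.6  82.5  94.4 231. ] 30 wing [-7. -5. -5. -3. -2. -0.  0.  1.  2.  3.  4.  4.  6.  7.  8. 76. 78. 78.
 80. 81. 82. 83. 84. 85. 86. 88. 89. 91. 93. 94.] tab [ -2.7 150.4 236.4]
69 109 [ -3.4  -1.6  78.9 220.5 230. ] 27 wing [ -3.  -2.  -1.   0.   0.   1.   3.   3.   5.  66.  69.  76.  76.  77.
  78.  79.  80.  82.  82.  82.  82.  83.  85.  86.  89. 229. 230.] tab [ -1.8 145.1 231.9]
```

View pics/p1.png

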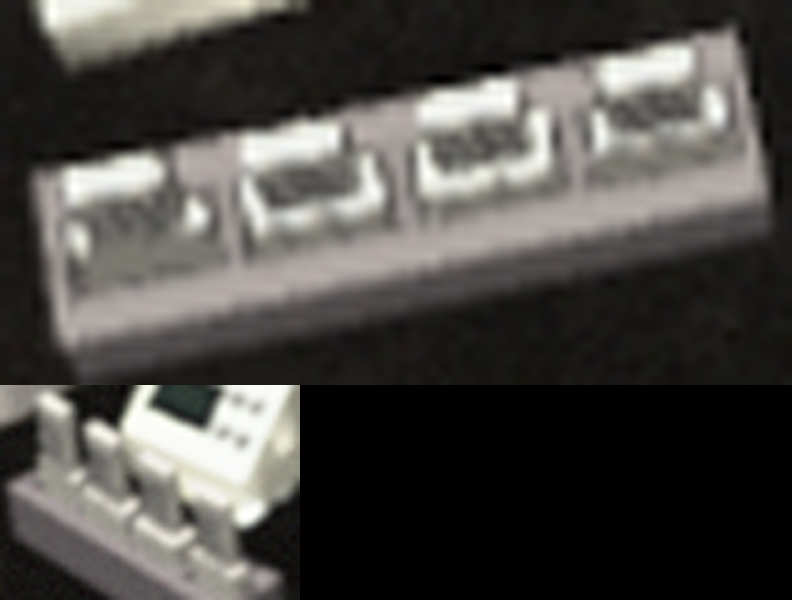

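The stand crop separates the plates by ledge width. From left (y≈-80) to right (y≈-216) they are 9, 15, 18 and 12 mm. I'll locate the beam before moving.

Run:
```python
from h import *
g=load('scene');f=load('top')
for p in [(200,343),(300,285),(450,205),(550,150)]: print(p,at_d(g,p[0]*.7,p[1]*.7).round())
for p in [(500,200),(400,330),(600,560),(110,460),(130,560),(240,560),(140,370)]: print('top',p,at_d(f,p[0]*.7,p[1]*.7).round())
```

```text
(200, 343) [  74. -346.  448.]
(300, 285) [ 243. -350.  453.]
(450, 205) [ 647. -346.  443.]
(550, 150) [1123. -347.  443.]
top (500, 200) [ 308. -388.  970.]
top (400, 330) [ 215. -263.  972.]
top (600, 560) [  -5. -346.  972.]
top (110, 460) [478. 245.  52.]
top (130, 560) [288. 255.   1.]
top (240, 560) [223.  52.   2.]
top (140, 370) [621. 142. 107.]
```

Emit:
{"fn": "play_rows", "kwargs": {
  "dp": [
    [0,0,-14],
    [0,0,-14],
    [0,0,-14],
    [0,0,-14],
    [0,0,-14],
    [0,0,-14],
    [0,0,-14],
    [0,0,-14],
    [0,0,-14],
    [0,0,-14]
  ],
  "twist": [1,1,1,1,1,1,1,1,1,1],
  "fingers": [40,40,40,40,40,40,40,40,40,40]
}}

```text
time: 0.93
tcp_pos: [246.2, 547.1, 333.4]
ee_rot: [-180.0, 0.1, 95.5]
ft_force: [-0.4, 0.4, 0.0]
gripper_width: 0.469
grasp_force: 0.0
```

Emit:
{"fn": "play_rows", "kwargs": {
  "dp": [
    [0,0,0],
    [0,0,0],
    [-38,16,0],
    [-38,16,0],
    [-38,16,0],
    [-38,16,0],
    [-38,16,0],
    [-38,16,0],
    [-38,16,0],
    [-38,16,0]
  ],
  "twist": [0.97,0.98,0,0,0,0,0,0,0,0],
  "fingers": [40,40,40,40,40,40,40,40,40,40]
}}

```text
time: 1.77
tcp_pos: [342.0, 229.7, 333.0]
ee_rot: [-180.0, 0.0, 84.1]
ft_force: [0.3, 0.2, -0.4]
gripper_width: 0.467
grasp_force: 0.0
```

Emit:
{"fn": "play_rows", "kwargs": {
  "dp": [
    [-38,16,0],
    [-38,16,0],
    [-38,16,0],
    [-38,16,0],
    [-38,16,0],
    [-38,16,0],
    [-38,16,0],
    [-34,16,0],
    [0,0,0],
    [0,0,0]
  ],
  "twist": [0,0,0,0,0,0,0,0,0,0],
  "fingers": [40,40,40,40,40,40,40,40,40,40]
}}

```text
time: 2.6
tcp_pos: [438.5, -81.8, 332.1]
ee_rot: [-179.8, -0.0, 83.8]
ft_force: [-0.1, 0.3, -0.6]
gripper_width: 0.473
grasp_force: 0.0
```

Emit:
{"fn": "play_rows", "kwargs": {
  "dp": [
    [2,1,35],
    [0,0,35],
    [0,0,35],
    [0,0,35],
    [0,0,35],
    [0,0,35],
    [0,0,30],
    [0,0,20],
    [0,0,10],
    [0,0,0]
  ],
  "twist": [0,0,0,0,0,0,0,0,0,0],
  "fingers": [40,40,40,40,40,40,40,40,40,40]
}}

```text
time: 3.43
tcp_pos: [438.2, -76.7, 61.0]
ee_rot: [-179.8, -0.0, 84.2]
ft_force: [-0.3, -0.1, 0.8]
gripper_width: 0.467
grasp_force: 0.0
```

Emit:
{"fn": "play_rows", "kwargs": {
  "dp": [
    [0,0,0],
    [0,0,0],
    [0,0,0],
    [0,0,0],
    [0,0,0],
    [0,0,0]
  ],
  "twist": [0,0,0,0,0,0],
  "fingers": [20,0,0,0,0,0]
}}

```text
time: 3.93
tcp_pos: [440.0, -78.2, 64.0]
ee_rot: [179.9, 0.0, 84.1]
ft_force: [1.1, 0.0, -0.4]
gripper_width: 0.003
grasp_force: 0.0
```

Run:
```python
from h import *
f=grab('top');g=grab('scene')
a=cv2.resize(f['img'][230:320,160:270],None,fx=5,fy=5,interpolation=cv2.INTER_CUBIC)
b=cv2.resize(g['img'][170:310,160:270],None,fx=2.2,fy=3.2,interpolation=cv2.INTER_CUBIC)
b=cv2.resize(g['img'][210:300,170:220],None,fx=5,fy=5,interpolation=cv2.INTER_CUBIC)
cv2.imwrite('pics/m1.png',np.hstack([a,b]));print(status.read_state())
```

```text
{'time': 4.0333, 'joint_positions': array([-1.44483507e+01, -1.83659908e+01,  1.05474285e+02,  9.32213625e-05,
        9.28717753e+01, -8.51676807e+00]), 'dq': array([ 0.01089139,  0.11400251,  0.12071943,  0.01281211, -0.00965777,
       -0.05198229]), 'effort': array([ 1.40404911e-02, -2.77617252e+01, -4.17514122e+01,  1.14417191e-03,
       -1.97819027e-03,  3.43834345e-04]), 'tcp_pos': array([439.80449167, -78.20722032,  63.61976802]), 'ee_rot': array([1.79980276e+02, 2.85958314e-03, 8.40684216e+01]), 'ft_force': array([ 0.49353629, -0.70586716,  0.20050667]), 'wrist_torque': array([0.01665925, 0.03874562, 0.02047   ]), 'grasp_force': 0.0, 'gripper_width': 0.001327286324852723}
```

View pics/m1.png

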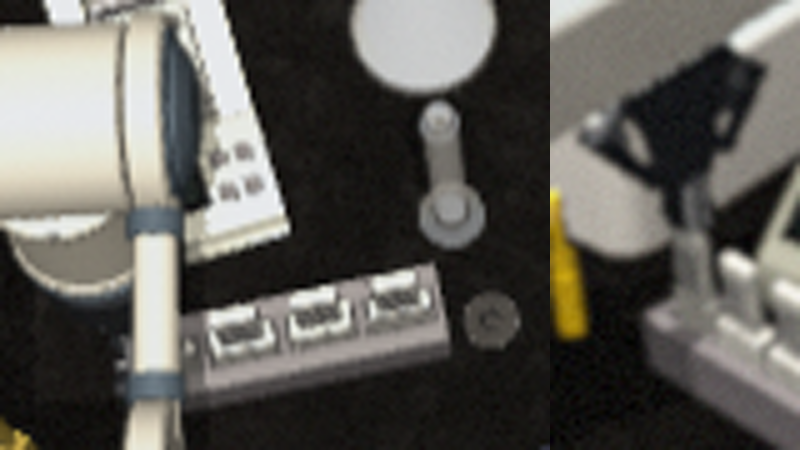

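Run:
```python
from h import *
g=load('scene');f=load('top')
for X in([440,-78,63],[440,-78,83],[440,-78,100],[438,-79.6,100]):
    p=proj(g,X);q=proj(f,X);print(X,'crop',(p-[170,210])*5+[550,0],(q-[160,230])*5)
# depth of tab/finger column
for u,v in [(690,190),(692,215),(692,240),(692,260),(692,280),(740,290),(700,300)]:
    print((u,v),at_d(g,(u-550)/5+170,v/5+210).round(1))
```

```text
[440, -78, 63] crop [697.9275314  280.99288365] [155.59975331 344.88891625]
[440, -78, 83] crop [694.48357987 254.01529715] [150.55517278 335.64763716]
[440, -78, 100] crop [691.52705726 230.73783193] [146.17141395 327.61702108]
[438, -79.6, 100] crop [691.12495767 233.19588403] [149.85625954 330.09902   ]
(690, 190) [434.  -87.8 136.2]
(692, 215) [433.3 -87.5 118.8]
(692, 240) [433.1 -85.1 100.1]
(692, 260) [432.4 -83.6  85.4]
(692, 280) [434.2 -79.3  67.8]
(740, 290) [ 430.9 -123.4   80.8]
(700, 300) [431.9 -86.7  57.4]
```

Emit:
{"fn": "play_rows", "kwargs": {
  "dp": [
    [0,0,-10],
    [0,0,-10],
    [0,0,-15],
    [0,0,-15],
    [0,0,-15],
    [0,0,0]
  ],
  "twist": [0,0,0,0,0,0],
  "fingers": [0,0,0,0,0,0]
}}

```text
time: 4.53
tcp_pos: [441.5, -78.6, 133.1]
ee_rot: [179.6, 0.1, 84.1]
ft_force: [-0.3, -0.2, -0.0]
gripper_width: -0.005
grasp_force: 0.0
```

Run:
```python
from h import *
f=grab('top');g=grab('scene')
a=cv2.resize(f['img'][230:320,160:270],None,fx=4,fy=4,interpolation=cv2.INTER_CUBIC)
b=cv2.resize(g['img'][210:300,170:240],None,fx=5,fy=5,interpolation=cv2.INTER_CUBIC)
a=np.vstack([a,np.zeros((90,a.shape[1],3),np.uint8)])
cv2.imwrite('pics/m2.png',np.hstack([a,b]));s=status.read_state();print(s['tcp_pos'],s['gripper_width'],s['ft_force'])
```

```text
[440.26440339 -78.29163176 129.48614682] -0.0003260412363405608 [ 0.2290846   0.19566164 -0.79071562]
```

View pics/m2.png

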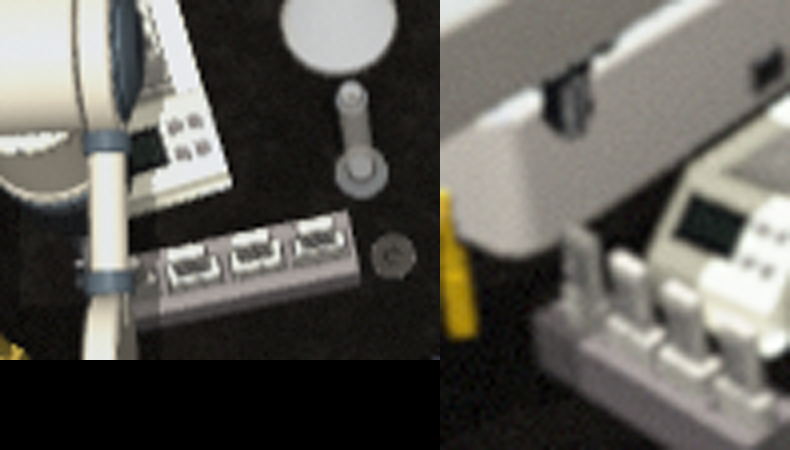

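The fingertips (scene crop, about (570,130)) sit well above where the reported TCP projects, and the plate is still in its slot. I'll measure the real fingertip height.

Run:
```python
from h import *
g=load('scene');f=load('top')
print('proj tcp crop',(proj(g,[440,-78,130])-[170,210])*5+[440,0])
for cx in(555,570,585):
  for cy in range(60,200,10):
    p=at_d(g,(cx-440)/5+170,cy/5+210); print(cx,cy,p.round(),g['img'][int(cy/5+210),int((cx-440)/5+170)])
```

```text
proj tcp crop [576.24421258 188.86898016]
555 60 [ 195. -348.  426.] [107 115 120]
555 70 [426. -89. 222.] [98 99 99]
555 80 [427. -86. 214.] [27 28 27]
555 90 [428. -84. 206.] [34 31 31]
555 100 [428. -83. 199.] [33 31 28]
555 110 [429. -81. 191.] [27 22 22]
555 120 [428. -80. 185.] [29 27 26]
555 130 [432. -75. 174.] [72 78 79]
555 140 [525.  31.  80.] [130 138 143]
555 150 [524.  32.  73.] [133 140 146]
555 160 [519.  27.  70.] [136 141 146]
555 170 [518.  27.  62.] [132 140 144]
555 180 [520.  30.  52.] [130 139 142]
555 190 [517.  28.  47.] [131 137 142]
570 60 [ 203. -347.  421.] [89 94 97]
570 70 [440. -85. 214.] [40 41 40]
570 80 [440. -84. 207.] [66 68 70]
570 90 [435. -88. 204.] [83 84 84]
570 100 [436. -86. 196.] [89 89 91]
570 110 [434. -87. 191.] [95 95 98]
570 120 [433. -88. 185.] [90 91 91]
570 130 [434. -85. 177.] [91 93 93]
570 140 [537.  30.  74.] [115 121 125]
570 150 [533.  27.  69.] [133 138 145]
570 160 [535.  30.  60.] [131 139 143]
570 170 [532.  29.  54.] [127 135 141]
570 180 [532.  29.  46.] [132 139 146]
570 190 [530.  28.  40.] [129 135 140]
585 60 [447. -91. 219.] [66 72 68]
585 70 [444. -93. 214.] [83 85 85]
585 80 [453. -83. 200.] [87 92 92]
585 90 [451. -84. 195.] [86 92 93]
585 100 [445. -90. 193.] [66 68 68]
585 110 [445. -88. 186.] [69 68 70]
585 120 [443. -89. 180.] [101 103 105]
585 130 [550.  29.  76.] [110 116 118]
585 140 [552.  32.  66.] [132 139 145]
585 150 [551.  32.  59.] [131 138 142]
585 160 [545.  27.  56.] [133 137 144]
585 170 [547.  31.  45.] [130 136 143]
585 180 [544.  28.  40.] [133 140 144]
585 190 [542.  27.  33.] [128 134 138]
```

Run:
```python
from h import *
print({k:getattr(robot,k) for k in dir(robot) if not k.startswith('_')})
g=load('scene')
# table-height check
for p in [(430,500),(130,560),(300,445)]: print(at_d(g,p[0]*.7,p[1]*.7).round())
```

```text
{'MotionError': <class 'rig.MotionError'>, 'tcp_to_grasp': 18.700000000000003}
[ 344. -502.   47.]
[-114. -414.  301.]
[ 358. -188.   -1.]
```

The real tips are about 42 mm above the reported TCP, so I'll aim for a reported z of about 20. From there I'll work relative to the grasp height.

Emit:
{"fn": "play_rows", "kwargs": {
  "dp": [
    [0,0,0],
    [0,0,5],
    [0,0,15],
    [0,0,20],
    [0,0,20],
    [0,0,20],
    [0,0,15],
    [0,0,10],
    [0,0,4],
    [0,0,0]
  ],
  "twist": [0,0,0,0,0,0,0,0,0,0],
  "fingers": [40,40,40,40,40,40,40,40,40,40]
}}

```text
time: 5.47
tcp_pos: [438.7, -77.9, 17.9]
ee_rot: [-179.8, -0.0, 84.1]
ft_force: [-0.3, 0.1, -0.1]
gripper_width: 0.471
grasp_force: 0.0
```

Emit:
{"fn": "play_rows", "kwargs": {
  "dp": [
    [0,0,0],
    [0,0,0],
    [0,0,0],
    [0,0,0],
    [0,0,0],
    [0,0,0]
  ],
  "twist": [0,0,0,0,0,0],
  "fingers": [20,0,0,0,0,0]
}}

```text
time: 5.97
tcp_pos: [440.5, -78.3, 20.6]
ee_rot: [179.9, 0.0, 84.1]
ft_force: [-0.8, -0.8, 5.3]
gripper_width: 0.099
grasp_force: 59.1
```

Emit:
{"fn": "play_rows", "kwargs": {
  "dp": [
    [0,0,-4],
    [0,0,-10],
    [0,0,-20],
    [0,0,-25],
    [0,0,-25],
    [0,0,-25],
    [0,0,-15],
    [0,0,-6],
    [0,0,0],
    [0,0,0]
  ],
  "twist": [0,0,0,0,0,0,-0.5,-0.48,0,0],
  "fingers": [0,0,0,0,0,0,0,0,0,0]
}}

```text
time: 6.8
tcp_pos: [439.7, -78.1, 149.7]
ee_rot: [180.0, 0.0, 89.9]
ft_force: [-0.5, 0.2, -1.4]
gripper_width: 0.103
grasp_force: 58.4
```

Emit:
{"fn": "play_rows", "kwargs": {
  "dp": [
    [-4,12,0],
    [-6,20,0],
    [-8,28,0],
    [-8,28,0],
    [-6,22,0],
    [-5,15,0],
    [-2,8,0],
    [0,0,0],
    [0,0,0],
    [0,0,0]
  ],
  "twist": [0,0,0,0,0,0,0,0,0,0],
  "fingers": [0,0,0,0,0,0,0,0,0,0]
}}

```text
time: 7.63
tcp_pos: [571.8, -116.9, 149.2]
ee_rot: [-179.9, -0.0, 89.9]
ft_force: [-0.3, -0.1, -0.9]
gripper_width: 0.099
grasp_force: 58.7
```

Run:
```python
from h import *
f=grab('top');g=grab('scene');s=status.read_state();print(s['tcp_pos'],s['ee_rot'],s['ft_force'])
b=cv2.resize(g['img'][170:290,180:285],None,fx=5,fy=5,interpolation=cv2.INTER_CUBIC)
cv2.imwrite('pics/h1.png',b)
```

```text
[ 571.98717744 -116.97258564  149.73462859] [1.79985480e+02 4.41107280e-03 8.99472763e+01] [ 0.43396833 -0.45519869 -0.59749604]
```

View pics/h1.png

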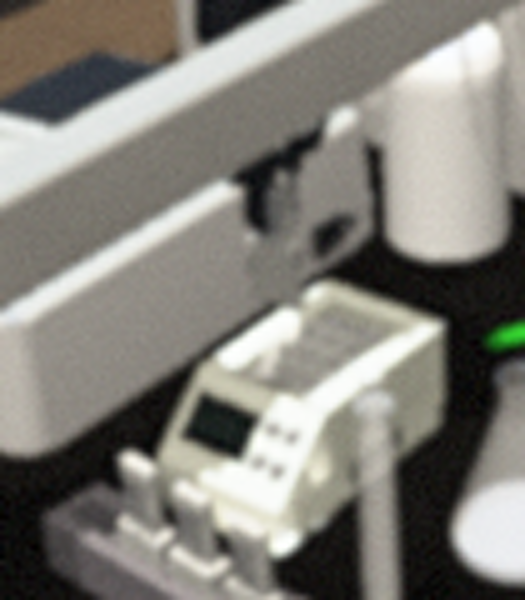

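The plate is held at about (275,260), above the well, whose gap is near (265,355). Going down to the rim.

Emit:
{"fn": "play_rows", "kwargs": {
  "dp": [
    [0,1,10],
    [0,0,15],
    [0,0,12],
    [0,0,7],
    [0,0,4],
    [0,0,3],
    [0,0,3],
    [0,0,3],
    [0,0,0]
  ],
  "twist": [0,0,0,0,0,0,0,0,0],
  "fingers": [0,0,0,0,0,0,0,0,0]
}}

```text
time: 8.48
tcp_pos: [573.6, -117.2, 92.1]
ee_rot: [-180.0, -0.0, 90.0]
ft_force: [-0.3, 0.3, -1.1]
gripper_width: 0.096
grasp_force: 58.7
```

Emit:
{"fn": "play_rows", "kwargs": {
  "dp": [
    [0,0,2],
    [0,0,2],
    [0,0,2],
    [0,0,0]
  ],
  "twist": [0,0,0,0],
  "fingers": [0,0,0,0]
}}

```text
time: 8.82
tcp_pos: [573.2, -117.3, 86.1]
ee_rot: [-179.9, 0.0, 90.0]
ft_force: [-2.3, -0.4, -0.3]
gripper_width: 0.094
grasp_force: 58.9
```

Emit:
{"fn": "play_rows", "kwargs": {
  "dp": [
    [0,0,2],
    [0,0,2],
    [0,0,0]
  ],
  "twist": [0,0,0],
  "fingers": [0,0,0]
}}

```text
time: 9.07
tcp_pos: [572.7, -117.4, 82.7]
ee_rot: [-179.9, 0.0, 89.9]
ft_force: [-5.3, 0.1, 3.5]
gripper_width: 0.1
grasp_force: 59.3
```

Emit:
{"fn": "play_rows", "kwargs": {
  "dp": [
    [0,-1,2],
    [0,-1,2],
    [0,0,0]
  ],
  "twist": [0,0,0],
  "fingers": [0,0,0]
}}

```text
time: 9.32
tcp_pos: [570.5, -117.4, 78.6]
ee_rot: [-179.9, 0.0, 89.9]
ft_force: [-5.7, -0.5, 0.8]
gripper_width: 0.096
grasp_force: 58.8
```

Emit:
{"fn": "play_rows", "kwargs": {
  "dp": [
    [0,-1,2],
    [0,0,2],
    [0,0,0]
  ],
  "twist": [0,0,0],
  "fingers": [0,0,0]
}}

```text
time: 9.57
tcp_pos: [570.0, -117.2, 73.5]
ee_rot: [-179.9, -0.0, 90.0]
ft_force: [-4.2, -0.3, -2.0]
gripper_width: 0.097
grasp_force: 58.8
```

Emit:
{"fn": "play_rows", "kwargs": {
  "dp": [
    [0,0,2],
    [0,0,2],
    [0,0,2],
    [0,0,0]
  ],
  "twist": [0,0,0,0],
  "fingers": [0,0,0,0]
}}

```text
time: 9.9
tcp_pos: [570.0, -117.2, 67.4]
ee_rot: [-179.9, -0.0, 90.0]
ft_force: [-4.4, -1.2, -3.2]
gripper_width: 0.096
grasp_force: 58.8
```

Emit:
{"fn": "play_rows", "kwargs": {
  "dp": [
    [0,-0.7,0],
    [0,0,0]
  ],
  "twist": [0,0],
  "fingers": [0,0]
}}

```text
time: 10.07
tcp_pos: [569.9, -117.1, 67.7]
ee_rot: [-180.0, -0.0, 90.0]
ft_force: [-2.7, -0.7, -3.3]
gripper_width: 0.097
grasp_force: 58.6
```

Emit:
{"fn": "play_rows", "kwargs": {
  "dp": [
    [0,-0.7,0],
    [0,0,0]
  ],
  "twist": [0,0],
  "fingers": [0,0]
}}

```text
time: 10.23
tcp_pos: [569.8, -117.1, 68.3]
ee_rot: [179.9, -0.0, 90.0]
ft_force: [0.1, -0.1, -3.6]
gripper_width: 0.096
grasp_force: 58.6
```

Emit:
{"fn": "play_rows", "kwargs": {
  "dp": [
    [0,-0.7,0],
    [0,0,0]
  ],
  "twist": [0,0],
  "fingers": [0,0]
}}

```text
time: 10.4
tcp_pos: [569.7, -117.1, 68.7]
ee_rot: [179.8, 0.0, 90.0]
ft_force: [3.9, -0.3, -3.8]
gripper_width: 0.098
grasp_force: 58.7
```

Emit:
{"fn": "play_rows", "kwargs": {
  "dp": [
    [0,1,2],
    [0,0,2],
    [0,0,2],
    [0,0,2]
  ],
  "twist": [0,0,0,0],
  "fingers": [0,0,0,0]
}}

```text
time: 10.73
tcp_pos: [569.8, -117.4, 60.9]
ee_rot: [179.9, 0.0, 90.0]
ft_force: [-0.7, -0.2, 1.6]
gripper_width: 0.099
grasp_force: 59.6
```

Emit:
{"fn": "play_rows", "kwargs": {
  "dp": [
    [0,0,2],
    [0,0,1],
    [0,0,1],
    [0,0,0]
  ],
  "twist": [0,0,0,0],
  "fingers": [0,0,0,0]
}}

```text
time: 11.07
tcp_pos: [569.7, -117.3, 56.3]
ee_rot: [180.0, 0.0, 90.0]
ft_force: [1.9, 0.3, -0.1]
gripper_width: 0.102
grasp_force: 59.4
```

Emit:
{"fn": "play_rows", "kwargs": {
  "dp": [
    [0,0.3,1.5],
    [0,0,1.5],
    [0,0,1],
    [0,0,0]
  ],
  "twist": [0,0,0,0],
  "fingers": [0,0,0,0]
}}

```text
time: 11.4
tcp_pos: [569.8, -117.2, 52.6]
ee_rot: [180.0, 0.0, 90.0]
ft_force: [-1.4, 0.6, 3.8]
gripper_width: 0.093
grasp_force: 59.8
```

Emit:
{"fn": "play_rows", "kwargs": {
  "dp": [
    [0,0,1],
    [0,0,0]
  ],
  "twist": [0,0],
  "fingers": [0,0]
}}

```text
time: 11.57
tcp_pos: [569.9, -117.2, 52.6]
ee_rot: [180.0, 0.0, 90.0]
ft_force: [-3.4, 0.8, 7.7]
gripper_width: 0.1
grasp_force: 60.5
```

Emit:
{"fn": "play_rows", "kwargs": {
  "dp": [
    [0,0,1],
    [0,0,0]
  ],
  "twist": [0,0],
  "fingers": [0,0]
}}

```text
time: 11.73
tcp_pos: [570.0, -117.2, 52.6]
ee_rot: [179.9, 0.0, 90.0]
ft_force: [-5.0, 0.9, 11.0]
gripper_width: 0.096
grasp_force: 61.1
```

Emit:
{"fn": "play_rows", "kwargs": {
  "dp": [
    [0,-0.8,1],
    [0,0,0],
    [0,0,-1],
    [0,0,0]
  ],
  "twist": [0,0,0,0],
  "fingers": [0,0,0,0]
}}

```text
time: 12.07
tcp_pos: [569.9, -117.2, 52.6]
ee_rot: [179.8, 0.0, 90.0]
ft_force: [-1.8, 2.3, 10.1]
gripper_width: 0.099
grasp_force: 60.8
```

Emit:
{"fn": "play_rows", "kwargs": {
  "dp": [
    [0,0,0],
    [0,0,0],
    [0,0,0],
    [0,0,0]
  ],
  "twist": [0,0,0,0],
  "fingers": [20,30,30,30]
}}

```text
time: 12.4
tcp_pos: [568.7, -117.2, 49.5]
ee_rot: [-179.9, -0.0, 89.9]
ft_force: [0.2, -0.9, -0.6]
gripper_width: 0.35
grasp_force: 0.0
```

Emit:
{"fn": "play_rows", "kwargs": {
  "dp": [
    [0,0,-5],
    [0,0,-10],
    [0,0,-20],
    [0,0,-30],
    [0,0,-30],
    [0,0,-30],
    [0,0,-30],
    [0,0,-20],
    [0,0,-5],
    [0,0,0]
  ],
  "twist": [0,0,0,0,0,0,0,0,0,0],
  "fingers": [30,30,30,30,30,30,30,30,30,30]
}}

```text
time: 13.23
tcp_pos: [569.9, -117.4, 233.2]
ee_rot: [179.7, 0.1, 90.0]
ft_force: [0.8, 0.0, -0.4]
gripper_width: 0.352
grasp_force: 0.0
```

Run:
```python
from h import *
f=grab('top');g=grab('scene')
b=cv2.resize(g['img'][200:300,180:280],None,fx=5,fy=5,interpolation=cv2.INTER_CUBIC)
cv2.imwrite('pics/h2.png',b)
X=[at_d(g,u,v) for u in range(200,270) for v in range(210,290)];X=np.array(X)
m=(abs(X[:,0]-570)<14)&(abs(X[:,1]+118)<20)&(X[:,2]>95)&(X[:,2]<150)
print(m.sum(),X[m].mean(0).round(1),X[m].min(0).round(),X[m].max(0).round())
```

```text
87 [ 565.8 -119.4  116.4] [ 561. -132.   95.] [ 574. -102.  134.]
```

View pics/h2.png

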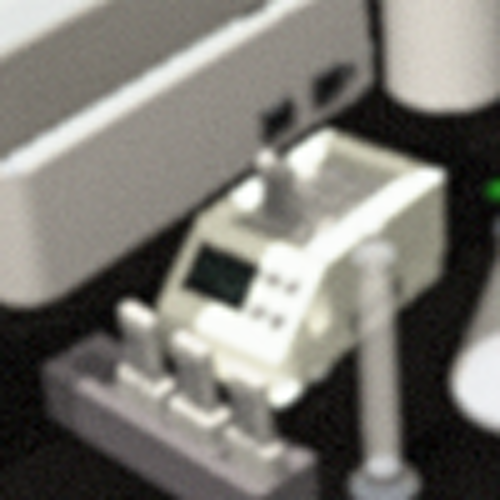

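The 9 mm plate stands upright in the gap, its tab at (280,185) with the top at z≈132. The other three plates are still in the stand and the glassware hasn't moved.

```bash
python3 -c "
from rig import workorder;print(workorder.hand_in())"
```

```text
the job is handed in; nothing more can be done
None
```

I handed in the job with the 9 mm plate snug in the heater gap, rubbing at about 3 N and pushed fully home on the well floor; the 12, 15 and 18 mm plates were never moved from their slots, since the 9 mm fitted on the first try.

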